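# Hold the crayon dispenser open for loading

## Robot

A 6-joint arm with a two-finger parallel gripper is mounted at the origin on the work surface; the furniture and walls round the work are solid. World frame = base frame: x ahead of the robot, y to its left, z up, the work surface at z = 0. Lengths are in m, angles in rad, forces in N, time in s.
With the tool pointing down it reaches from about 0.3 to 0.775 m from the base axis. Payload 14.6 kg.
Tool frame: the origin (TCP) lies at the very end of the fingers, on their centre line; the grasp point (between the pads) lies 19 mm behind it; z points along the fingers, y is the line along which they close (so a half turn about z gives the same grasp; the last joint's range is limited). The gripper opens to 94 mm and grips with 3 to 60 N. Pads are 16 mm wide; open, the fingers measure 119 mm over their backs; the gripper's body (75 mm by 177 mm) begins 78 mm behind the grasp point.
Start: joints at [-1.338, 0.3, 1.521, -0, 1.321, -0.067], TCP at [0.162, -0.525, 0.205] pointing down, gripper open.
Joint ranges: [-3.03, 3.03], [-0.79, 2.21], [0.23, 2.52], [-1.04, 4.18], [0, 3.07], [-2.55, 2.55]. Speed limits (rad/s): [2.22, 2.22, 2.57, 3.14, 3.14, 3.14].

## Interface

Orientations are given as [roll, pitch, yaw] about the fixed x, y, z axes, in that order (R = Rz(yaw) Ry(pitch) Rx(roll)).
In Python, from station import ctrl, camera, camera_info, finder gives the robot as it stands.
- The arm moves only by the tool carry_out, never from a script. Its argument "motion" is a list of rows, each a list of 2 entries, a list of its own where there are three numbers: the shift along the tool's x, y, z as a fraction of full scale, then the turn about the tool's z as a fraction of full scale. A call has 1 to 12 rows; each row is the pose to reach, as a shift and turn from the pose commanded when the call began, along the tool's axes at that moment, turning the shorter way round; what a row does not reach only later rows make up. Full scale, the value 1, is 200 mm for a shift and 360 degrees for a turn. A row lasts 1/10 s, in which the tool goes at most 50 mm and 8.59 degrees, less where a joint would pass 70% of its speed; a pose out of reach is approached as far as the arm can. A call with a number of a shift or a turn outside -1 to 1 is refused whole. A call with a gripper value outside its range is refused whole. "hand" is the closure, from -1 (fully open) to 1 (shut), set as the call begins (left out, the last holds). The fingers move at their own pace and stop on an object; "force" is the grip in N (left out, the last holds). Time passes only in rows, so rows that repeat a pose let the fingers close. It gives the time, the measured TCP pose, the force, the opening and the grip force at its end, in the units of the state.
- ctrl.get_obs(): the state, without advancing time (a new reading comes with each control period).
- camera(name): name is "scene" or "top" or "wrist"; returns (picture, depth): 400x640x3 uint8, blue, green, red; 400x640 float32, m along the optical axis (not along the pixel's ray), 0 where there is no reading.
- camera_info(name): a dict with "camera_matrix" (3x3 intrinsics, pixels), "origin" and "attitude" of the camera in the world. Camera axes: x right, y down, z forward; pixel columns grow to the right and rows downward; lengths in m; the calibration is good to about 2 mm. A picture is of the moment at which its call begins: read the wrist's pose just before it. camera_info takes no time and is no camera call; for the wrist camera it gives the pose at the moment of the call.
- ctrl.hand_in(): hands the job in; it is judged then, once.
Trained networks look in the newest picture that a camera, given by its name, has taken for a name from the list of things; names that differ only in an ending like _2 or _b are one class to them, and where a whole thing is asked for, a point or a joint stands for the part that bears it (a point fixed in the world has none). Each returns a list of dicts, best first, with "conf" (0 to 1); they miss things now and then, are a little off and sometimes report something else, mostly with a low value. They report only what shows in the picture. A call takes as long as a camera call.
- finder.boxes_of(camera, query): "location" ([column, row] in pixels, amid what is visible of it).
- finder.cut_out(camera, query): "mask" (400x640 bool, what is visible of it) and "location" ([column, row] in pixels, amid what is visible of it).
- finder.pinpoint(camera, query): "location" ([column, row] in pixels: a listed point, or the origin of a listed thing).
The state is a dict: "time_s": time; "qpos": joint angles; "joint_vel": joint speeds; "tau": joint torques, N m; "ee_pos": TCP position; "eef_rot": TCP orientation; "force": force on the tool from outside, world axes, zero at the start; "moment": the same for the moment, N m; "grip_width": finger opening in m; "grip_force": force on a finger pad.
Only numpy, scipy, OpenCV 4.12 (cv2) and the standard library are available. Lean on these libraries where they do the work, as an engineer would, in place of code of your own. Each camera call takes 0.05 s, during which the arm holds its last target. There are 200 camera calls.

## Task

Get the underglaze-crayon dispenser ready for a colleague to load: first unscrew its black captive loading cap counter-clockwise (seen from above) to its stop, a little under a quarter turn, without pulling the orange paddle out until that is done. Then take hold of the orange paddle and pull the spring-loaded follower out until its pointer stands over the red mark on the scale, and keep it there: the spring would pull it back, so the program finishes while holding the paddle motionless on the mark, with the cap left open. Do not push the mug, the red paint bottle or the striped tile about.

Things in the scene. Friction and masses are not known exactly. Their poses are not given: they have to be found in the camera images.
- dispenser: Crayon dispenser fixed to the table: grey base 300 x 96 x 12 mm, blue body 270 x 44 mm, top at z = 52 mm. Origin: centre of the underside. Its -x is the pull direction of the follower (roughly the robot's left, +y, turned up to 0.5 rad either way); the white scale ledge (20 mm wide, top at 52 mm) runs along its -y side, nearest the robot.
- port_cap (a joint): Twist of the black knurled loading cap about the vertical, rad: 0 screwed shut, grows counter-clockwise seen from above, stop at 1.4. It starts between 0 and 0.25. Stays where it is left (friction about 0.06 N m); does not lift off. A white line on its top points to the dispenser's -y side (red dot) when shut, to a green dot at the stop.
- cap_top (a point): Centre of the cap's top face, on its twist axis. The cap is a cylinder of diameter 38 mm and height 28 mm (z = 64 to 92 mm); 105 mm from the dispenser's origin along its +x.
- follower (a joint): Travel of the spring-return follower, m: 0 fully in (at rest), grows as it is pulled along the dispenser's -x, stop at 0.090. The spring pulls it back with 2.8 N at 0, rising 70 N per m.
- paddle_top (a point): Centre of the top edge of the orange pull paddle, z = 107 mm. The paddle is an upright plate 12 mm thick along the pull direction (dispenser x), 34 mm wide (dispenser y), standing 45 mm clear above a dark carriage whose top is at 62 mm; at rest it is over the dispenser's origin.
- pointer (a point): Tip of the thin black pointer on the follower, over the white scale; it moves with the follower. It has the same dispenser-x as the centre of the paddle.
- mark (a point): Middle of the red band, 8 mm wide along the pull direction, clipped immovably over the scale, at the height of the pointer and in line with the pointer's path; the pointer comes to stand exactly over it. Lies 40 to 75 mm along the pull direction from the pointer's rest position.
- bisque_mug: White mug with blue dabs, about 77 mm across without the handle, 79 mm tall, loose bystander; origin under its centre.
- paint_poppy: Red paint bottle with white cap, 33 mm across, 69 mm tall, loose bystander; origin under its centre.
- test_tile: Palette tile with blue and green stripes, 46 x 58 x 8 mm, loose bystander lying beyond the dispenser; origin under its centre.

How it is judged:
By the outcome, as a careful person would: the job done as asked, in the order asked, and still so for the second after the job is handed in, while the arm keeps its last pose, push and grip.
It also fails if it takes over 43 s, if anything falls off the work surface, if the arm or the gripper's body presses on something with over 40 N, if the wrist force passes 120 N, or if a joint passes its speed limit or range.

## Working session

There is one attempt and no reset: what is moved stays moved. The work goes in short steps, Python scripts to look and compute and a tool call to move; the robot and the scene stay as the last step left them, time stands still between calls to the robot, and variables do not carry over. Pictures are saved under pics/ and viewed, at most 10 in all, crops included, and the job is handed in when it is done.

Besides the shell and the picture viewer there is one more tool, called after ">>>" as a command line: name --argument value ..., lists and objects as JSON in quotes. carry_out: Moves the arm, as the interface text tells. Its arguments: {"type":"object","properties":{"motion":{"type":"array","items":{"type":"array"}},"hand":{"type":"number"},"force":{"type":"number"}},"required":["motion"]}

```bash
mkdir -p pics; cat > h.py <<'E'
import numpy as np, cv2
from scipy.spatial.transform import Rotation as R
from station import ctrl, camera, camera_info, finder
def att(ci):
    a=np.array(ci["attitude"],float)
    return a if a.shape==(3,3) else (R.from_euler('xyz',a).as_matrix() if a.size==3 else None)
def ray(ci,px):
    K=np.array(ci["camera_matrix"]); d=att(ci)@np.linalg.inv(K)@np.array([px[0],px[1],1.])
    return np.array(ci["origin"]),d
def at_z(ci,px,z):
    o,d=ray(ci,px); return o+d*(z-o[2])/d[2]
def at_depth(ci,px,dep):
    o,d=ray(ci,px); return o+d*dep
E
python3 - <<'E'
from h import *
o=ctrl.get_obs(); print(o)
for n in ("top","scene"):
    im,d=camera(n); ci=camera_info(n); print(n,ci); cv2.imwrite(f"pics/{n}0.png",im)
    for q,z in (("cap_top",.092),("paddle_top",.107),("pointer",None),("mark",None),("dispenser",0),("bisque_mug",0),("paint_poppy",0),("test_tile",0)):
        for r in finder.pinpoint(n,q)[:2]:
            p=r["location"]; zz=0.058 if z is None else z
            print(q,r["conf"],np.round(p,1),np.round(at_z(ci,p,zz),4),np.round(at_depth(ci,p,d[int(p[1]),int(p[0])]),4))
E
```

```text
{'time_s': 0.0, 'qpos': array([-1.33764358e+00,  3.00460645e-01,  1.52159451e+00,  1.68555340e-05,
        1.32065140e+00, -6.66144614e-02]), 'joint_vel': array([-8.86876861e-04,  9.48546847e-04,  9.88590766e-04, -4.44190762e-04,
        2.68813795e-04,  3.70152593e-05]), 'tau': array([ 2.47311807e-03, -5.31799042e+01, -3.52732766e+01,  7.09143095e-02,
        2.44248554e-02, -2.98726172e-05]), 'ee_pos': array([ 0.16234852, -0.52522592,  0.20488637]), 'eef_rot': array([-3.14048232e+00, -9.04366093e-05,  2.99762980e-01]), 'force': array([-0.39833989,  0.38242793, -1.11426961]), 'moment': array([ 0.00794418,  0.0708727 , -0.00663533]), 'grip_force': 0.0, 'grip_width': 0.09398136491717023}
top {'camera_matrix': array([[511.28308139,   0.        , 311.2436506 ],
       [  0.        , 511.28308139, 201.98719731],
       [  0.        ,   0.        ,   1.        ]]), 'origin': array([0.28185029, 0.00676641, 1.60082417]), 'attitude': array([-2.99763791, -0.00432183, -1.58354337])}
cap_top 0.58 [380.1 191. ] [ 0.5312 -0.209   0.092 ] [ 0.5305 -0.2084  0.0964]
paddle_top 0.49 [344.1 196.5] [ 0
[... 838 characters left out ...]
 [371.  260.4] [ 0.5304 -0.2047  0.092 ] [ 0.5297 -0.2057  0.0936]
paddle_top 0.63 [346.5 232.4] [ 0.5115 -0.1004  0.107 ] [ 0.5105 -0.1021  0.1092]
pointer 0.54 [330.3 250.8] [ 0.4605 -0.104   0.058 ] [ 0.4689 -0.0882  0.0358]
pointer 0.37 [344.5 252.6] [ 0.4932 -0.127   0.058 ] [ 0.4979 -0.1191  0.0465]
mark 0.55 [323. 238.] [ 0.4628 -0.0531  0.058 ] [ 0.4655 -0.0477  0.0509]
dispenser 0.82 [346.3 253.8] [ 0.5195 -0.0933  0.    ] [ 0.4981 -0.1289  0.052 ]
bisque_mug 0.75 [263.5 152.7] [0.4699 0.4397 0.    ] [0.4556 0.395  0.039 ]
paint_poppy 0.7 [367.7 355.7] [ 0.4157 -0.4004  0.    ] [ 0.4043 -0.4153  0.0359]
test_tile 0.47 [362.4 235.6] [ 0.5963 -0.0529  0.    ] [ 0.5945 -0.0555  0.0036]
```

```bash
python3 - <<'E'
import cv2,numpy as np
a=cv2.imread("pics/top0.png")[140:260,290:450]; b=cv2.imread("pics/scene0.png")[190:310,260:420]
f=lambda x:cv2.resize(x,None,fx=5,fy=5,interpolation=cv2.INTER_CUBIC)[:,:800]
cv2.imwrite("pics/c1.png",f(a)); cv2.imwrite("pics/c2.png",f(b))
E
```

```text
(no output)
```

View pics/c1.png

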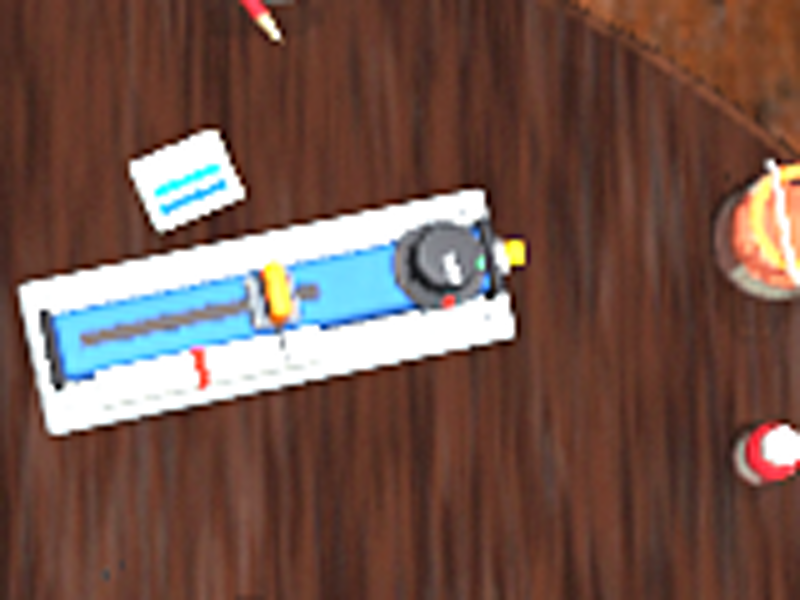

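View pics/scene0.png

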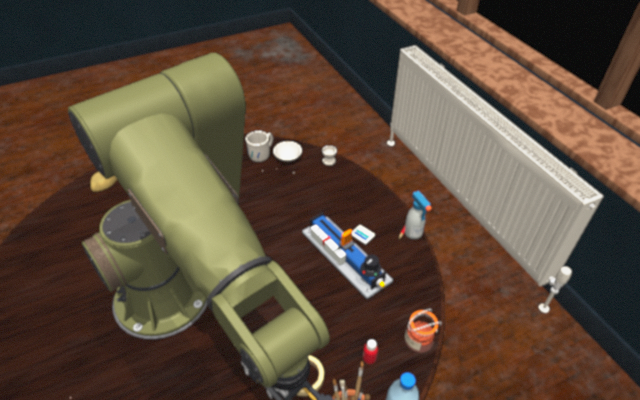

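View pics/top0.png

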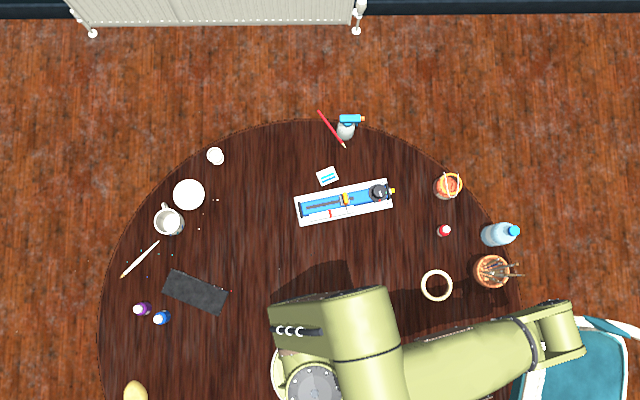

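```bash
python3 - <<'E'
from h import *
ci=camera_info("top")
c=lambda x,y:(290+x/5,140+y/5)
P=[at_z(ci,c(*p),.012) for p in ((52,435),(515,338),(487,190),(20,283))]
print(np.round(P,4), np.mean(P,0))
for a,b in((0,1),(3,2)): v=P[b]-P[a]; print(np.arctan2(v[1],v[0]),np.linalg.norm(v))
m=at_z(ci,c(201,368),.057);p=at_z(ci,c(283,345),.057);print(m,p)
o=ctrl.get_obs(); T=R.from_euler('xyz',o['eef_rot'])
print(T.inv().apply(np.array([.531,-.207,.205])-o['ee_pos'])/.2, T.as_matrix())
w=camera_info("wrist"); print(T.inv().apply(np.array(w['origin'])-o['ee_pos']),(T.inv().as_matrix()@att(w)).round(3))
E
```

```text
[[ 0.4337  0.0318  0.012 ]
 [ 0.4912 -0.2593  0.012 ]
 [ 0.5858 -0.2449  0.012 ]
 [ 0.5298  0.051   0.012 ]] [ 0.51011943 -0.10536752  0.012     ]
-1.3758173826660913 0.2966755319507742
-1.3838120899152206 0.30113842105776156
[ 0.46915166 -0.05995638  0.057     ] [ 0.48265045 -0.11016988  0.057     ]
[ 2.23089667e+00 -9.76936464e-01  2.17775906e-03] [[ 9.55395994e-01  2.95327773e-01 -3.94568213e-05]
 [ 2.95327775e-01 -9.55395991e-01  7.90145802e-05]
 [-1.43616889e-05 -8.71429086e-05 -9.99999996e-01]]
[ 8.30897656e-02 -2.03633650e-05 -1.80418928e-01] [[-0.001 -0.959 -0.285]
 [ 1.    -0.001 -0.   ]
 [ 0.    -0.285  0.959]]
```

>>> carry_out --motion '[[[0,-0.2,-0.1],0],[[0.05,-0.45,-0.2],0],[[0.2,-0.65,-0.2],0],[[0.4,-0.8,-0.2],0],[[0.65,-0.95,-0.2],0],[[0.85,-0.97,-0.2],0],[[1,-0.97,-0.2],0],[[1,-0.97,-0.2],0]]'

```text
time_s: 1.7
ee_pos: [0.2986, -0.2797, 0.2456]
eef_rot: [3.141, -0.001, 0.304]
force: [-0.8, 0.7, 0.1]
grip_width: 0.0939
grip_force: 0.0
```

>>> carry_out --motion '[[[0.2,0,0],-0.005],[[0.45,0,0],-0.015],[[0.7,0,0],-0.025],[[0.9,0,0],-0.032],[[1,0,0],-0.032],[[1,0,0],-0.032],[[1,0,0],-0.032]]'

```text
time_s: 2.4
ee_pos: [0.4866, -0.2224, 0.2451]
eef_rot: [-3.141, 0.001, 0.501]
force: [-0.4, -0.0, 0.4]
grip_width: 0.0937
grip_force: 0.0
```

```bash
cat > look.py <<'E'
from h import *
import sys
o=ctrl.get_obs(); T=R.from_euler('xyz',o['eef_rot']); print(o['time_s'],o['ee_pos'],o['eef_rot'],o['force'],o['moment'])
ci=camera_info("wrist"); im,d=camera("wrist"); cv2.imwrite(f"pics/{sys.argv[1]}.png",im); np.save(f"pics/{sys.argv[1]}.npy",d)
for q,z in (("cap_top",.092),("paddle_top",.107),("pointer",.057),("mark",.057),("dispenser",0)):
    for r in finder.pinpoint("wrist",q)[:2]:
        p=r["location"]; w=at_z(ci,p,z)
        print(q,r["conf"],np.round(p,1),np.round(w,4),np.round(at_depth(ci,p,d[int(p[1]),int(p[0])]),4),'toolshift',(T.inv().apply(w-o['ee_pos'])/.2).round(3))
E
python3 look.py w1
```

```text
2.4 [ 0.48664153 -0.22243888  0.24514127] [-3.14106398e+00  5.70444347e-04  5.00745035e-01] [-0.39465818 -0.01033639  0.37036673] [ 0.00764229 -0.01768268 -0.03256337]
cap_top 0.75 [322.6 147.2] [ 0.5328 -0.2019  0.092 ] [ 0.533  -0.2018  0.0936] toolshift [0.252 0.021 0.766]
paddle_top 0.72 [228.1 122.6] [ 0.5074 -0.0962  0.107 ] [ 0.5075 -0.0963  0.1073] toolshift [ 0.394 -0.503  0.691]
pointer 0.84 [235.1 147.1] [ 0.4751 -0.1031  0.057 ] [ 0.4743 -0.1023  0.0536] toolshift [ 0.236 -0.551  0.941]
mark 0.46 [196.3 137.6] [ 0.4621 -0.0538  0.057 ] [ 0.4612 -0.0527  0.0538] toolshift [ 0.297 -0.798  0.941]
dispenser 0.89 [258.  119.4] [ 0.5152 -0.1041  0.    ] [ 0.5207 -0.1139  0.0531] toolshift [ 0.41  -0.45   1.226]
dispenser 0.65 [228.4 121.4] [ 0.4917 -0.0669  0.    ] [ 0.5089 -0.0963  0.108 ] toolshift [ 0.396 -0.669  1.226]
```

View pics/w1.png

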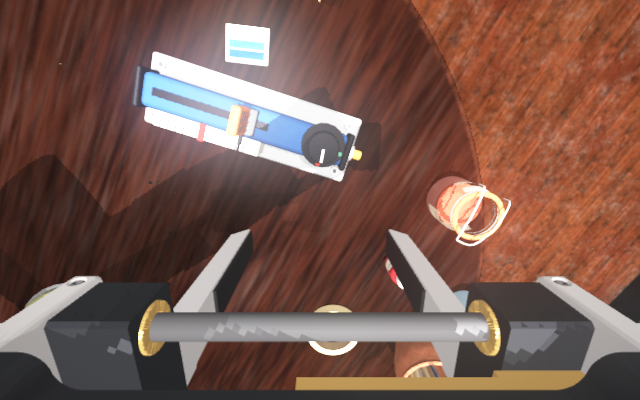

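```bash
cat > pc.py <<'E'
from h import *
def cloud(n):
    ci=camera_info(n); im,d=camera(n); K=ci["camera_matrix"]
    u,v=np.meshgrid(np.arange(640),np.arange(400))
    c=np.stack([(u-K[0,2])/K[0,0]*d,(v-K[1,2])/K[1,1]*d,d],-1)
    return im,d,c@att(ci).T+ci["origin"]
def near(P,d,c,r,lo,hi): return (d>0)&(np.hypot(P[...,0]-c[0],P[...,1]-c[1])<r)&(P[...,2]>lo)&(P[...,2]<hi)
E
python3 - <<'E'
from pc import *
for n in("wrist","top","scene"):
    im,d,P=cloud(n)
    for nm,c,r,lo,hi in(("cap",(.532,-.205),.035,.084,.100),("pad",(.51,-.099),.035,.097,.115)):
        m=near(P,d,c,r,lo,hi); q=P[m]; print(n,nm,m.sum(),np.median(q,0).round(4),((q.min(0)+q.max(0))/2).round(4),np.ptp(q,axis=0).round(3))
        if len(q)>10:
            (cx,cy),sz,a=cv2.minAreaRect(q[:,:2].astype(np.float32)*1000); print('  rect',round(cx,1),round(cy,1),np.round(sz,1),round(a,1))
E
```

```text
wrist cap 824 [ 0.5331 -0.2019  0.093 ] [ 0.5324 -0.2021  0.0903] [0.039 0.039 0.01 ]
  rect 532.5 -201.6 [38.  38.5] 29.3
wrist pad 372 [ 0.5133 -0.1008  0.1073] [ 0.5122 -0.0997  0.1034] [0.034 0.016 0.013]
  rect 512.2 -99.7 [34.  12.5] 11.1
top cap 38 [ 0.5447 -0.2005  0.0922] [ 0.545  -0.2003  0.0918] [0.017 0.025 0.012]
  rect 545.1 -200.2 [16.2 25.4] 3.1
top pad 48 [ 0.5128 -0.1027  0.1067] [ 0.5138 -0.104   0.1061] [0.033 0.014 0.015]
  rect 513.8 -103.3 [33.  12.9] 7.2
scene cap 154 [ 0.5307 -0.2043  0.0924] [ 0.531  -0.2028  0.0916] [0.039 0.039 0.015]
  rect 530.9 -203.4 [39.4 38. ] 9.6
scene pad 63 [ 0.5094 -0.1027  0.106 ] [ 0.5121 -0.0993  0.1053] [0.035 0.019 0.016]
  rect 512.2 -100.4 [36.6 14.8] 13.6
```

>>> carry_out --motion '[[[0.15,0.01,0],0],[[0.247,0.022,0.05],0],[[0.247,0.022,0.25],0],[[0.247,0.022,0.45],0],[[0.247,0.022,0.65],0],[[0.247,0.022,0.78],0],[[0.247,0.022,0.84],0],[[0.247,0.022,0.875],0],[[0.247,0.022,0.875],0],[[0.247,0.022,0.875],0]]'

```text
time_s: 3.85
ee_pos: [0.5334, -0.2024, 0.0718]
eef_rot: [3.14, -0.001, 0.501]
force: [0.6, 0.4, 0.5]
grip_width: 0.0936
grip_force: 0.0
```

>>> carry_out --motion '[[[0,0,0],0],[[0,0,0],0],[[0,0,0],0],[[0,0,0],0],[[0,0,0],0],[[0,0,0],0],[[0,0,0],0],[[0,0,0],0]]' --hand 1 --force 20

```text
time_s: 4.65
ee_pos: [0.533, -0.2026, 0.0705]
eef_rot: [3.14, -0.0, 0.501]
force: [3.3, -4.6, -0.1]
grip_width: 0.0377
grip_force: 20.0
```

```bash
python3 look.py w2
```

```text
4.65 [ 0.53299773 -0.20259269  0.07053486] [ 3.14038213e+00 -2.60912385e-04  5.00769908e-01] [ 3.30027401 -4.58698234 -0.14473074] [-0.65387244 -0.56321812  0.01460985]
cap_top 0.58 [319.3 254. ] [ 0.5336 -0.2023  0.092 ] [ 0.5346 -0.2018  0.0941] toolshift [ 0.003  0.001 -0.107]
cap_top 0.58 [137.7 217.1] [ 0.5025 -0.0934  0.092 ] [ 0.5126 -0.1001  0.1076] toolshift [ 0.128 -0.552 -0.108]
paddle_top 0.59 [135.6 220.4] [ 0.5098 -0.0995  0.107 ] [ 0.5109 -0.1002  0.1087] toolshift [ 0.146 -0.508 -0.183]
pointer 0.58 [165.3 241.8] [ 0.4705 -0.1029  0.057 ] [ 0.4313 -0.0857  0.0008] toolshift [-0.035 -0.587  0.067]
mark 0.91 [ 96.2 219.6] [ 0.463  -0.0516  0.057 ] [ 0.4221 -0.0199  0.0014] toolshift [ 0.055 -0.83   0.067]
dispenser 0.91 [212.8 179.6] [ 0.5115 -0.1026  0.    ] [ 0.5312 -0.1151  0.0525] toolshift [ 0.146 -0.491  0.352]
```

View pics/w2.png

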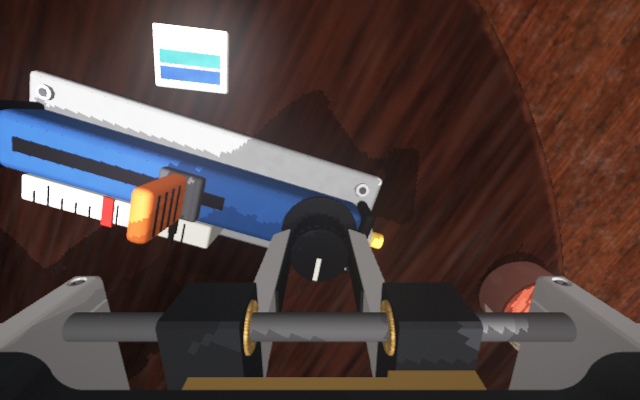

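>>> carry_out --motion '[[[0,0,0],-0.01],[[0,0,0],-0.025],[[0,0,0],-0.04],[[0,0,0],-0.055],[[0,0,0],-0.07],[[0,0,0],-0.085],[[0,0,0],-0.1],[[0,0,0],-0.115],[[0,0,0],-0.13],[[0,0,0],-0.145],[[0,0,0],-0.16],[[0,0,0],-0.16]]'

```text
time_s: 6.15
ee_pos: [0.5327, -0.2024, 0.0705]
eef_rot: [3.142, 0.0, 1.508]
force: [0.4, -3.3, 0.1]
grip_width: 0.0372
grip_force: 20.0
```

```bash
python3 -c "
from h import *
o=ctrl.get_obs();print(o['moment'],o['eef_rot'],o['qpos'],o['force'],o['ee_pos'])"
```

```text
[-0.7606418  -0.05189819  0.05380893] [3.14151213e+00 4.54631253e-04 1.50761531e+00] [-4.27204568e-01  4.87133889e-01  1.59563972e+00 -4.54500745e-04
  1.05858198e+00 -3.63800865e-01] [ 0.42118977 -3.33669442  0.07983855] [ 0.53272187 -0.202421    0.07053445]
```

>>> carry_out --motion '[[[0,0,0],-0.01],[[0,0,0],-0.02],[[0,0,0],-0.02]]'

```text
time_s: 6.45
ee_pos: [0.5327, -0.2024, 0.0705]
eef_rot: [-3.142, 0.0, 1.63]
force: [0.1, -4.7, 0.8]
grip_width: 0.0376
grip_force: 20.0
```

```bash
python3 -c "
from h import *
o=ctrl.get_obs();print(o['moment'],o['eef_rot'],o['qpos'],o['force'],o['ee_pos'])"
```

```text
[-0.951726    0.1180785   0.05596994] [-3.14151682e+00  3.99822271e-04  1.63018495e+00] [-4.27199961e-01  4.87112444e-01  1.59572025e+00 -4.46120221e-04
  1.05864008e+00 -4.86369963e-01] [ 0.10405266 -4.70757197  0.82593675] [ 0.53267373 -0.20239404  0.07051684]
```

>>> carry_out --motion '[[[0,0,0],-0.01],[[0,0,0],-0.02],[[0,0,0],-0.02]]'

```text
time_s: 6.75
ee_pos: [0.5326, -0.2024, 0.0705]
eef_rot: [-3.141, 0.0, 1.755]
force: [-0.7, -5.3, 0.3]
grip_width: 0.0375
grip_force: 20.0
```

```bash
python3 look.py w3; python3 -c "
from h import *
o=ctrl.get_obs();print(o['moment'],o['eef_rot'],o['qpos'],o['force'],o['ee_pos'])
im=cv2.imread('pics/w3.png');cv2.imwrite('pics/w3c.png',cv2.resize(im[130:330,200:440],None,fx=3,fy=3))"
```

```text
6.75 [ 0.53264489 -0.20239117  0.07050797] [-3.14137969e+00  3.99039875e-04  1.75519342e+00] [-0.67647654 -5.29978337  0.27998919] [-1.07246519  0.218537    0.04474399]
cap_top 0.9 [319.7 256.6] [ 0.5332 -0.2033  0.092 ] [ 0.5331 -0.2027  0.0931] toolshift [-0.005  0.002 -0.107]
paddle_top 0.93 [315.2  72.1] [ 0.5117 -0.1     0.107 ] [ 0.5117 -0.1001  0.1076] toolshift [ 0.522 -0.009 -0.183]
pointer 0.75 [257.9  85.8] [ 0.4746 -0.1077  0.057 ] [ 0.4757 -0.1081  0.0624] toolshift [ 0.519 -0.199  0.067]
mark 0.72 [317.1  94.8] [ 0.5134 -0.1061  0.057 ] [ 0.5135 -0.1066  0.0642] toolshift [ 0.491 -0.006  0.067]
dispenser 0.89 [320.5  93.9] [ 0.5149 -0.1006  0.    ] [ 0.5155 -0.1056  0.0627] toolshift [0.517 0.006 0.352]
[-1.02491908  0.32222036  0.0179155 ] [-3.14140460e+00  4.23920446e-04  1.75271998e+00] [-4.27208891e-01  4.87064531e-01  1.59574535e+00 -5.22268740e-04
  1.05869451e+00 -6.08876604e-01] [-1.27138242 -5.85444953  0.41083554] [ 0.53264564 -0.20240657  0.0705348 ]
```

View pics/w3c.png

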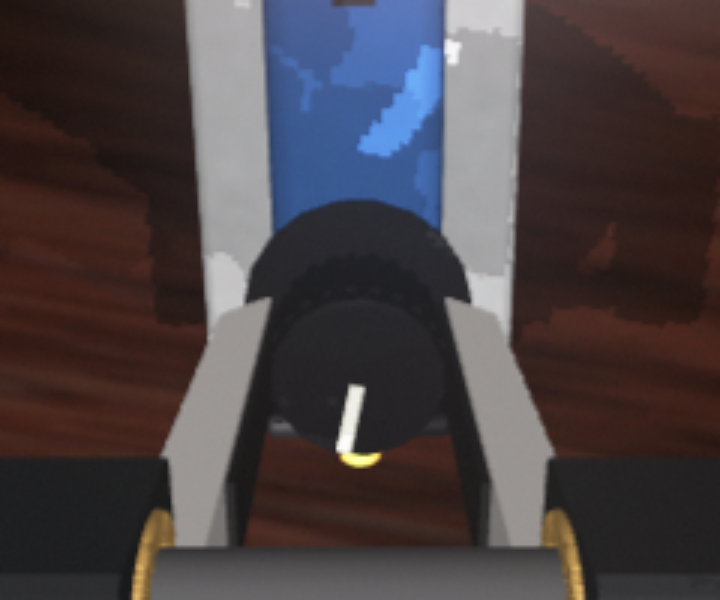

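>>> carry_out --motion '[[[0,0,0],-0.005],[[0,0,0],-0.01],[[0,0,0],-0.01]]'

```text
time_s: 7.35
ee_pos: [0.5326, -0.2021, 0.0705]
eef_rot: [-3.141, -0.0, 1.817]
force: [-2.4, -3.9, 3.5]
grip_width: 0.0378
grip_force: 20.0
```

```bash
python3 -c "
from h import *
o=ctrl.get_obs();print(o['moment'],o['eef_rot'],o['tau'][5],o['force'])"
```

```text
[-0.61699372  0.42607274 -0.33811026] [-3.14135080e+00 -2.38673058e-04  1.81654915e+00] -0.9061897918581963 [-2.42940747 -3.93515251  3.51023768]
```

>>> carry_out --motion '[[[0,0,0],-0.005],[[0,0,0],-0.01],[[0,0,0],-0.01]]'

```text
time_s: 7.65
ee_pos: [0.5324, -0.2016, 0.0705]
eef_rot: [-3.141, -0.001, 1.88]
force: [-4.9, 1.7, 6.0]
grip_width: 0.0375
grip_force: 20.0
```

```bash
python3 -c "
from h import *
o=ctrl.get_obs();print(o['moment'],o['eef_rot'],o['tau'][5],o['force'])"
```

```text
[ 0.39407261  0.90454016 -0.42016209] [-3.14097676e+00 -1.39747126e-03  1.88011697e+00] -0.9204636700451374 [-4.88751352  1.67380043  6.036716  ]
```

>>> carry_out --motion '[[[0,0,0],0],[[0,0,0],0],[[0,0,0],0],[[0,0,0],0],[[0,0,0],0],[[0,0,-0.1],0],[[0,0,-0.3],0],[[0,0,-0.5],0],[[0,0,-0.6],0],[[0,0,-0.6],0]]' --hand -1

```text
time_s: 8.65
ee_pos: [0.5338, -0.2026, 0.1936]
eef_rot: [3.138, 0.004, 1.883]
force: [-0.4, -0.2, -0.2]
grip_width: 0.0938
grip_force: 0.0
```

```bash
python3 look.py w4; python3 -c "
from pc import *
im=cv2.imread('pics/w4.png');ci=camera_info('wrist')
g=im.min(2)
d=np.load('pics/w4.npy');K=ci['camera_matrix']
u,v=np.meshgrid(np.arange(640),np.arange(400))
P=np.stack([(u-K[0,2])/K[0,0]*d,(v-K[1,2])/K[1,1]*d,d],-1)@att(ci).T+ci['origin']
m=near(P,d,(.5326,-.2022),.0185,.085,.1); q=P[m]; c=(q.min(0)+q.max(0))/2
w=m&(g>110); x=P[w]; print(w.sum(),c,x.mean(0)); v=x.mean(0)-c; print('line ang',np.arctan2(v[1],v[0]), 'twist', np.arctan2(v[1],v[0])-(-1.378-np.pi/2))
vv=np.linalg.svd(x[:,:2]-x[:,:2].mean(0))[2][0]; print(np.arctan2(vv[1],vv[0])-(-1.378-np.pi/2))
r=np.argwhere(m); a,b=r.mean(0).astype(int); cv2.imwrite('pics/w4c.png',cv2.resize(im[max(a-60,0):a+60,b-80:b+80],None,fx=5,fy=5))
"
```

```text
8.65 [ 0.53377423 -0.20257022  0.19359886] [3.13764304 0.00354615 1.88293662] [-0.40438225 -0.2376801  -0.16329783] [-0.02521614 -0.09783777  0.01619288]
cap_top 0.6 [316.6 198.4] [ 0.5311 -0.2014  0.092 ] [ 0.5309 -0.201   0.0937] toolshift [ 0.011 -0.013  0.508]
paddle_top 0.85 [327.8  95.4] [ 0.51  -0.102  0.107] [ 0.51   -0.1021  0.1085] toolshift [0.517 0.04  0.431]
pointer 0.97 [290.9  93.3] [ 0.4723 -0.1081  0.057 ] [ 0.4673 -0.106   0.0123] toolshift [ 0.546 -0.15   0.68 ]
mark 0.75 [295.8  38.1] [ 0.4624 -0.0562  0.057 ] [ 0.4622 -0.0559  0.0554] toolshift [ 0.808 -0.118  0.68 ]
dispenser 0.75 [330.  105.3] [ 0.5175 -0.1039  0.    ] [ 0.5158 -0.1071  0.063 ] toolshift [0.498 0.07  0.967]
dispenser 0.67 [296.1  37.4] [ 0.4544 -0.0434  0.    ] [ 0.4622 -0.0551  0.055 ] toolshift [ 0.883 -0.137  0.964]
67 [ 0.53138754 -0.20193449  0.08788928] [ 0.53053942 -0.21068317  0.08898203]
line ang -1.6674371897192617 twist 1.281359137075635
1.424951434244094
```

View pics/w4c.png

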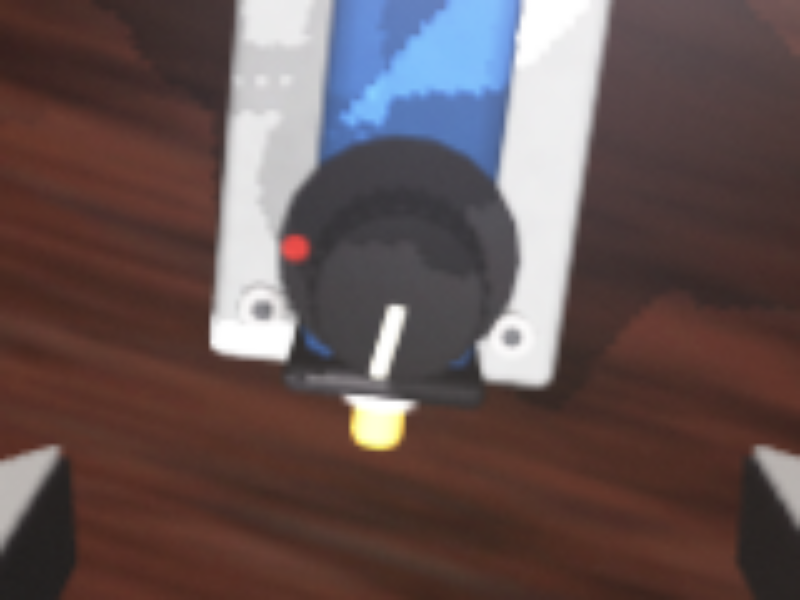

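>>> carry_out --motion '[[[0.05,0,0],0.023],[[0.1,0.01,0],0.046],[[0.15,0.02,0],0.069],[[0.2,0.03,0],0.092],[[0.25,0.03,0],0.115],[[0.3,0.04,0],0.138],[[0.35,0.04,0],0.161],[[0.4,0.05,0],0.184],[[0.45,0.05,0],0.207],[[0.5,0.05,0],0.23],[[0.52,0.053,0],0.253],[[0.52,0.053,0],0.269]]'

```text
time_s: 10.15
ee_pos: [0.5106, -0.0993, 0.1898]
eef_rot: [-3.141, 0.001, 0.188]
force: [-0.5, -0.2, -0.7]
grip_width: 0.094
grip_force: 0.0
```

```bash
python3 look.py w5; cat > meas.py <<'E'
from pc import *
o=ctrl.get_obs();T=R.from_euler('xyz',o['eef_rot']); print(o['ee_pos'],o['eef_rot'],o['qpos'])
im,d,P=cloud("wrist")
u=np.array([np.cos(1.764),np.sin(1.764)])
b=im.astype(int); red=(b[...,2]>110)&(b[...,2]>2.0*b[...,1])&(b[...,2]>2.0*b[...,0])&(d>0)&near(P,d,(.465,-.056),.03,.045,.065)
q=P[red];print('mark',red.sum(),q.mean(0).round(4)) if red.any() else print('nomark')
m=near(P,d,(.507,-.08),.06,.100,.113)&(b[...,2]>b[...,0]+50); p=P[m]
print('paddle',m.sum())
if m.any(): print(cv2.minAreaRect(p[:,:2].astype(np.float32)*1000)); c=(p.min(0)+p.max(0))/2; print(c, 'shift',T.inv().apply(c-o['ee_pos'])/.2)
E
python3 meas.py
```

```text
10.15 [ 0.51058202 -0.09930873  0.18977438] [-3.14101708e+00  9.93272041e-04  1.87836586e-01] [-0.49212966 -0.20477509 -0.68011026] [-0.03939919  0.02952025 -0.00381967]
cap_top 0.95 [421.4 199.2] [ 0.5326 -0.2041  0.092 ] [ 0.5328 -0.2037  0.0928] toolshift [0.011 0.535 0.489]
paddle_top 0.6 [317.9 206.3] [ 0.5095 -0.0983  0.107 ] [ 0.5098 -0.0983  0.108 ] toolshift [-0.004 -0.006  0.414]
pointer 0.8 [315.2 223.4] [ 0.4718 -0.1019  0.057 ] [ 0.4502 -0.1051  0.0008] toolshift [-0.192 -0.023  0.664]
mark 0.65 [273.7 222.1] [ 0.4641 -0.0524  0.057 ] [ 0.4624 -0.0519  0.0527] toolshift [-0.184 -0.274  0.664]
mark 0.53 [419.4 198.2] [ 0.5258 -0.2165  0.057 ] [ 0.5333 -0.2016  0.0921] toolshift [-0.034  0.59   0.664]
dispenser 0.77 [321.5 181. ] [ 0.5123 -0.1024  0.    ] [ 0.5292 -0.0985  0.0779] toolshift [0.007 0.017 0.949]
[ 0.51078582 -0.09998167  0.19015323] [-3.14136990e+00  4.39047305e-04  1.95258572e-01] [-2.63677556e-01  2.47782027e-01  1.62382725e+00  5.45123579e-06
  1.27047567e+00  1.11185863e+00]
mark 89 [ 0.4716 -0.056   0.0554]
paddle 392
((512.3912353515625, -99.62283325195312), (33.71888732910156, 12.2181396484375), 11.4673433303833)
[ 0.51242969 -0.09960886  0.1050082 ] shift [ 8.61176458e-03 -1.39071775e-04  4.25721424e-01]
```

View pics/w5.png

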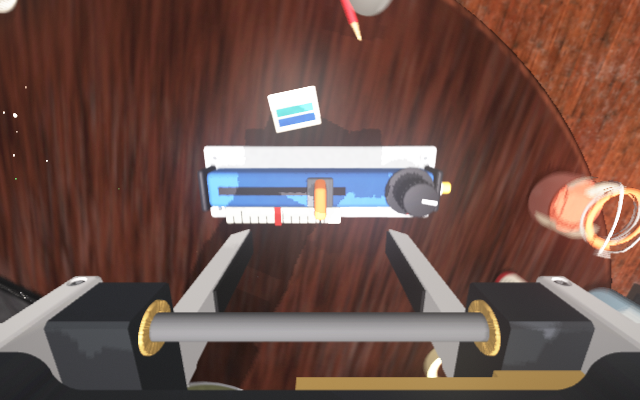

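>>> carry_out --motion '[[[0.008,0,0.15],0],[[0.008,0,0.35],0],[[0.008,0,0.5],0],[[0.008,0,0.57],0],[[0.008,0,0.605],0],[[0.008,0,0.605],0],[[0.008,0,0.605],0]]'

```text
time_s: 11.2
ee_pos: [0.5132, -0.0998, 0.0707]
eef_rot: [3.141, -0.002, 0.193]
force: [-0.4, 0.5, 0.2]
grip_width: 0.0941
grip_force: 0.0
```

>>> carry_out --motion '[[[0,0,0],0],[[0,0,0],0],[[0,0,0],0],[[0,0,0],0],[[0,0,0],0],[[0,0,0],0],[[0,0,0],0],[[0,0,0],0],[[0,0,0],0],[[0,0,0],0]]' --hand 1 --force 35

```text
time_s: 12.2
ee_pos: [0.5124, -0.0996, 0.0694]
eef_rot: [-3.142, 0.0, 0.193]
force: [-0.1, -0.3, 0.6]
grip_width: 0.0177
grip_force: 0.0
```

>>> carry_out --motion '[[[0,-0.04,0],0],[[0,-0.08,0],0],[[0,-0.12,0],0],[[0,-0.16,0],0],[[0,-0.2,0],0],[[0,-0.23,0],0],[[0,-0.25,0],0],[[0,-0.25,0],0],[[0,-0.25,0],0]]'

```text
time_s: 13.1
ee_pos: [0.5026, -0.0502, 0.0695]
eef_rot: [3.141, 0.0, 0.194]
force: [-0.2, -5.9, -0.4]
grip_width: 0.0117
grip_force: 35.0
```

```bash
python3 look.py w6; python3 meas.py; python3 - <<'E'
import cv2,numpy as np
from h import *
a=cv2.imread("pics/w6.png")
t,_=camera("top"); s,_=camera("scene")
f=lambda x,k:cv2.resize(x,None,fx=k,fy=k,interpolation=cv2.INTER_CUBIC)
cv2.imwrite("pics/w6c.png",np.vstack([cv2.resize(a[150:350,200:460],(400,300)).repeat(1,0)]) if 0 else np.hstack([f(a[180:330,200:400],2),f(s[200:275,290:390],4)]))
E
```

```text
13.1 [ 0.50260581 -0.05015259  0.06947057] [3.14102869e+00 3.05478495e-04 1.93638667e-01] [-0.21549269 -5.93134865 -0.37123028] [-1.17943552  0.0327332   0.09130917]
cap_top 0.73 [565.4 255.1] [ 0.5328 -0.2028  0.092 ] [ 0.5336 -0.2004  0.0942] toolshift [ 0.001  0.778 -0.112]
paddle_top 0.67 [314.8 271.6] [ 0.4998 -0.0481  0.107 ] [ 0.4998 -0.0481  0.107 ] toolshift [-0.012 -0.012 -0.188]
dispenser 0.96 [374.2 211.3] [ 0.5111 -0.102   0.    ] [ 0.5265 -0.0877  0.0526] toolshift [-0.008  0.263  0.348]
dispenser 0.31 [341.4 109.8] [ 0.5949 -0.0517  0.    ] [ 0.5945 -0.0511  0.0086] toolshift [0.451 0.096 0.347]
[ 0.50264562 -0.05027322  0.06947396] [3.14101767e+00 2.36523715e-04 1.93467367e-01] [-1.71868621e-01  3.62785424e-01  1.78298745e+00 -7.40620843e-04
  9.95835401e-01  1.20586303e+00]
nomark
paddle 1087
((502.8598937988281, -50.14569091796875), (34.011531829833984, 11.857076644897461), 10.70304012298584)
[ 0.50296731 -0.04996338  0.10646592] shift [ 0.00183251 -0.00110474 -0.1849609 ]
```

View pics/w6c.png

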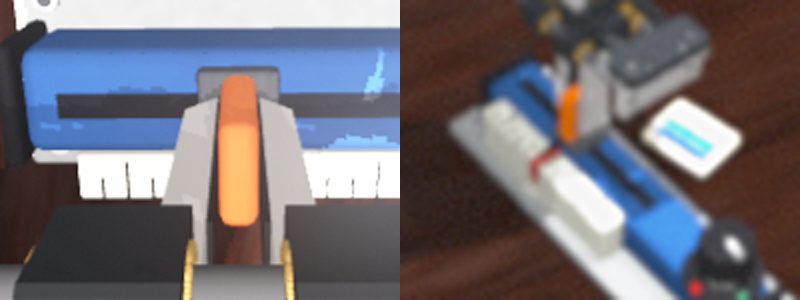

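```bash
python3 - <<'E'
from pc import *
ci=camera_info("wrist"); o=ctrl.get_obs(); T0=R.from_euler('xyz',o['eef_rot'])
off=T0.inv().apply(np.array(ci['origin'])-o['ee_pos']); Rc=T0.inv().as_matrix()@att(ci); K=ci['camera_matrix']
u=np.array([np.cos(1.766),np.sin(1.766)]); n=np.array([u[1],-u[0]])
U,V=np.meshgrid(np.arange(640),np.arange(400))
def rep(nm,im,P,d,pad0=None):
    b=im.astype(int)
    red=(b[...,2]>90)&(b[...,2]>2.2*b[...,1])&(b[...,2]>2.2*b[...,0])&near(P,d,(.468,-.056),.03,.045,.07)
    m=near(P,d,(.512,-.1),.035,.100,.113)&(b[...,2]>b[...,0]+50)
    q=P[red]@np.r_[u,0] if red.any() else [0]
    s='mark n=%d %s mid(u)=%.4f med=%.4f width=%.4f'%(red.sum(),P[red].mean(0).round(4),(np.percentile(q,3)+np.percentile(q,97))/2,np.median(q),np.ptp(q))
    if m.sum()>20:
        c=cv2.minAreaRect(P[m][:,:2].astype(np.float32)*1000)[0]; pu=np.array(c)/1000@u; s+=' rest=%.4f travel=%.4f'%(pu,(np.percentile(q,3)+np.percentile(q,97))/2-pu)
    print(nm,s)
for nm,p,r in(("w1",[.48664153,-.22243888,.24514127],[-3.14106398,.00057,.500745]),("w2",[.53299773,-.20259269,.07053486],[3.14038213,-.00026,.50076991]),("w4",[.53377423,-.20257,.193599],[3.13764,.003546,1.8829366]),("w5",[.51058202,-.09930873,.18977438],[-3.141017,.000993,.187836586])):
    T=R.from_euler('xyz',r); im=cv2.imread(f'pics/{nm}.png'); d=np.load(f'pics/{nm}.npy')
    P=np.stack([(U-K[0,2])/K[0,0]*d,(V-K[1,2])/K[1,1]*d,d],-1)@(T.as_matrix()@Rc).T+(np.array(p)+T.apply(off)); rep(nm,im,P,d)
for nm in("scene","top"):
    im,d,P=cloud(nm); rep(nm,im,P,d)
    m=near(P,d,(.503,-.05),.035,.100,.113); print('paddle now',m.sum(),(cv2.minAreaRect(P[m][:,:2].astype(np.float32)*1000)[0]) if m.any() else '')
    print([ (r['conf'],np.round(r['location'],1),(at_z(camera_info(nm),r['location'],.056)[:2]@u).round(4)) for q in('pointer','mark') for r in finder.pinpoint(nm,q)[:1]])
print('tcp u',o['ee_pos'][:2]@u,'paddle at rest u',np.array([.5124,-.0996])@u)
E
```

```text
w1 mark n=0 [nan nan nan] mid(u)=0.0000 med=0.0000 width=0.0000 rest=-0.1973 travel=0.1973
w2 mark n=307 [ 0.4718 -0.0563  0.0554] mid(u)=-0.1466 med=-0.1468 width=0.0095 rest=-0.1979 travel=0.0513
w4 mark n=0 [nan nan nan] mid(u)=0.0000 med=0.0000 width=0.0000 rest=-0.1972 travel=0.1972
w5 mark n=91 [ 0.4708 -0.0556  0.0555] mid(u)=-0.1459 med=-0.1458 width=0.0072 rest=-0.1969 travel=0.0510
scene mark n=0 [nan nan nan] mid(u)=0.0000 med=0.0000 width=0.0000
paddle now 56 (496.8123779296875, -53.379634857177734)
[(0.53, array([321.3, 239.8]), np.float64(-0.1429)), (0.59, array([321.8, 236.8]), np.float64(-0.1349))]
top mark n=0 [nan nan nan] mid(u)=0.0000 med=0.0000 width=0.0000
paddle now 0 
[]
tcp u -0.14681864599400735 paddle at rest u -0.19709676984041855<stdin>:11: RuntimeWarning: Mean of empty slice.
  ret = um.true_divide(
```

>>> carry_out --motion '[[[0,-0.003,0],0],[[0,-0.003,0],0],[[0,-0.003,0],0],[[0,-0.003,0],0]]'

```text
time_s: 14.25
ee_pos: [0.5025, -0.0497, 0.0695]
eef_rot: [3.141, 0.0, 0.193]
force: [-0.4, -5.0, -0.6]
grip_width: 0.012
grip_force: 35.0
```

```bash
python3 meas.py; python3 - <<'E'
from h import *
s,_=camera("scene"); cv2.imwrite("pics/s7.png",cv2.resize(s[222:267,300:360],None,fx=12,fy=12,interpolation=cv2.INTER_CUBIC))
E
```

```text
[ 0.50251464 -0.04970388  0.0694661 ] [3.14100186e+00 2.71344983e-04 1.93414434e-01] [-1.70784690e-01  3.62449443e-01  1.78348878e+00 -7.73050700e-04
  9.95697671e-01  1.20701761e+00]
nomark
paddle 1092
((502.56201171875, -49.59064865112305), (34.038978576660156, 11.852375030517578), 10.718766212463379)
[ 0.50267727 -0.04934223  0.10644872] shift [ 0.00109541 -0.00150901 -0.18491429]
```

View pics/s7.png

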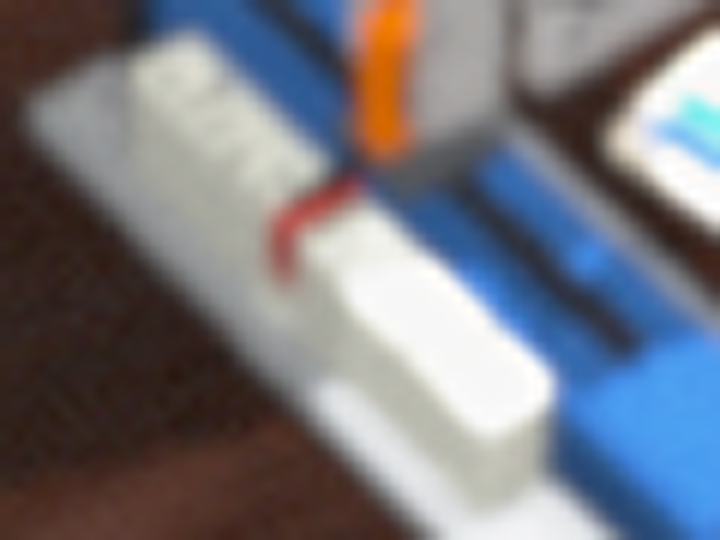

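The scene crop shows the red band at about (325,239), with no separate pointer line beside it. The pointer is therefore over the band, which agrees with the measured 51 mm of travel.

```bash
python3 -c "
from station import ctrl
print(ctrl.hand_in())"
```

```text
the job is handed in; nothing more can be done
None
```

The job is handed in: the cap was turned to its stop first (about 1.4 rad, torque rose there), then the paddle was pulled about 51 mm and is still held there, with the pointer over the red mark as measured.

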